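# Clamp the outlet sleeve

### The arm

A 7-joint arm with a two-finger parallel gripper is mounted at the origin on the work surface. World frame = base frame: x ahead of the robot, y to its left, z up, the work surface at z = 0. Lengths are in m, angles in rad, forces in N, time in s.
With the tool pointing down it reaches from about 0.425 to 0.875 m from the base axis. Payload 4.7 kg.
Tool frame: the origin (TCP) lies midway between the tips of the shut fingers; the grasp point (between the pads) lies 19 mm behind it; y points along the fingers, z is the direction in which the jaws open and shut, and the axes are right-handed (so a half turn about y gives the same grasp; the last joint's range is limited). The gripper opens to 87 mm and grips with 3 to 60 N. Pads are 19 mm wide; open, the fingers measure 117 mm over their backs; the gripper's body (75 mm by 190 mm) begins 51 mm behind the grasp point.
Start: joints at [1.22, 0.321, -0.07, 1.45, 0.023, 1.371, -0.057], TCP at [0.232, -0.607, 0.223] pointing down, gripper open.
Joint ranges: [-2.86, 2.86], [-0.3, 2.09], [-1.38, 1.24], [0.06, 2.45], [-1.56, 4.7], [0.09, 2.05], [-2.69, 2.69]. Speed limits (rad/s): [2.57, 2.57, 3.14, 3.14, 3.14, 3.14, 3.14].

### API

Orientations are given as a rotation vector (axis times angle).
In Python, from bench import ctrl gives the robot as it stands.
- The arm moves only by the tool play_rows, never from a script. Its arguments are lists of equal length, an entry for each row: "translation": the shift along the tool's x, y, z in mm, a list of three; "turn": the turn, a rotation vector about the tool's x, y, z in rad, a list of three; "fingers": the opening, from -1 (shut) to 1 (fully open), so that 0 is half open. In form: {"translation": [[dx, dy, dz], ...], "turn": [[wx, wy, wz], ...], "fingers": [fingers, ...]}. A call has exactly 10 rows; each row shifts and turns the commanded pose from where the row before left it, along the tool's axes as they then stand; what a row does not reach is not made up. A row lasts 1/12 s, in which the tool goes at most 41.7 mm and 7.16 degrees, less where a joint would pass 70% of its speed; a pose out of reach is approached as far as the arm can. A call with a gripper value outside its range is refused whole. The fingers move at their own pace and stop on an object; "grip_force" is the grip in N (left out, the last holds). Time passes only in rows, so rows that do not move let the fingers close, or fill a call up. It gives the time, the measured TCP pose, the force and the opening at its end, in the units of the state.
- ctrl.get_state(): the state, without advancing time (a new reading comes with each control period).
- ctrl.get_image(name): name is "side" or "top" or "wrist"; returns the picture (384x512x3 uint8, blue, green, red); there is no depth.
- ctrl.camera_info(name): a dict with "camera_matrix" (3x3 intrinsics, pixels), "R" (3x3) and "t" (3): a world point X has camera coordinates R X + t. Camera axes: x right, y down, z forward; pixel columns grow to the right and rows downward; lengths in m; the calibration is good to about 2 mm. A picture is of the moment at which its call begins: read the wrist's pose just before it. camera_info takes no time and is no camera call; for the wrist camera it gives the pose at the moment of the call.
- ctrl.close_job(): hands the job in, once; it reports no verdict.
The state is a dict: "time": time; "joint_positions": joint angles; "qd": joint speeds; "joint_torque": joint torques, N m; "position": TCP position; "tool_rot": TCP orientation; "ft_force": force on the tool from outside, world axes, zero at the start; "torque": the same for the moment, N m; "grip_width": opening from 0.0 (shut) to 1.0 (fully open).
Only numpy, scipy, OpenCV 4.12 (cv2) and the standard library are available. Lean on these libraries where they do the work, as an engineer would, in place of code of your own. Each camera call takes 0.05 s, during which the arm holds its last target.

### The job

Slide the worm-drive band clamp over the barbed stub of the bench outlet until the band sits fully home against the flange, then turn its thumb key clockwise until the band is snug on the sleeve, without forcing it. Let go and leave the clamp standing on the base plate, and do not disturb the glassware.

Things in the scene. Friction and masses are not known exactly. Their poses are not given: they have to be found in the camera images.
- clamp: Loose steel worm-drive band clamp, 0.15 kg. A rigid round band, axis level along its x, outer radius 21, inner 18.5, 16 wide. Screw housing at its +y side: a block 16 (x) by 22 (y) by 42 high, centred 32 from the band axis, thumb key on top. Origin: underside, below the band centre. It stands flat on band and housing, z up. Carry it by the key: the screw turns only if twisted over 0.27 N m.
- band_center (a point): Centre of the clamp's band, on its axis, 21 above the underside; axes as the clamp's. The free opening across the band along y, from shoe face to the band's far side, is 34 to 35 at the start; its middle lies 1 to 1.5 mm from this point towards -y (away from the housing).
- key_grip (a point): Grip point of the thumb key, on the upright screw axis, 67 above the clamp's underside. The key is a flat upright bar 26 long (this point's x), 8 thick (y), 32 high: top 11 above this point, lower edge 21 below it and 4 above housing and band. Its x starts within 0.12 rad of the clamp's x. Clockwise from above moves the shoe in 8 mm per rad, 1.9 rad in all; the screw stays where left.
- screw_foot (a point): Foot of the key, on the screw axis at the housing's top. Friction 0.27 N m while turning; once the shoe bears, torque grows by 0.008 N m per newton of shoe force. The band closes on the sleeve after 0.5 to 1.3 rad, then tightens by 0.8 N per 0.01 rad. Snug: 10 to 24 N at the shoe, a rise of 0.08 to 0.19 N m (half that, read at rest after a step). Below 8 N is loose; 32 N crushes the sleeve.
- shoe: The clamp's pressure shoe, a steel pad 12 by 10 by 18 inside the band on the housing side; origin at its centre, face 5 nearer the band axis. If the hand holds the clamp off to one side, the shoe bears but the far side of the band does not: that load goes into the hand and is lost on letting go. Let the clamp shift along its y as it closes.
- outlet: Fixed grey manifold on a level base plate 180 (x) by 110 (y) by 8, from x = -110 to 70. Block: x = -90 to -18, 84 wide, top 48 above the bench. A barbed steel stub points along +x from the flange face (x = 0) to x = 40, axis 29 above the bench, 21 above the plate, so a clamp standing on the plate has its band centred on it in height. Origin: on the bench, below the axis at the flange face.
- stub_end (a point): Free end of the stub, on its axis, axes as the outlet's. Radius 12 here; two cone barbs rise to 16 radius at their rears, 10 and 20 back from the end. Behind them, up to the flange, a hard white sleeve, out of round: 25 to 30 wide across y (from y = -14 to y = 11 to 16), different each time and not measured.
- seat (a point): Where the band centre must come: on the stub axis, 8 out from the flange face, 29 above the bench; axes as the outlet's. Bring the clamp with its x along the outlet's x (housing on the outlet's +y side): then the drag of clockwise turning presses the band to the flange; the other way round it walks the band off.
- flange: Fixed square steel face 50 wide (y), 42 high, from which the stub sticks out; origin at the foot of its front face. The band's end face comes against it. Do not push over 30 N.
- jar: Loose amber jar with foil cover, 58 diameter, 60 high; origin under its centre. Bystander.
- flask: Loose conical glass flask, 72 diameter, 100 high; origin under its centre. Bystander.
- dish: Loose covered glass dish, 90 diameter, 17 high; origin under its centre. Bystander.
There are look-alikes about, which are no part of the job. Of the things like the clamp, leave any that is blue or orange; of the rest the larger one is meant.

How it is judged:
On the way, in this order (a step that is already met when the one before it is completed fails the run):
1. the band is over the stub, square and fully home against the flange (x of band_center in the frame of seat between -0.003 and 0.003 m and distance between band_center and seat below 0.008 m and angle between the x axis of clamp and the x axis of outlet, either way round below 0.2 rad), for 0.2 s.
2. the shoe presses the sleeve (contact force between shoe and outlet above 8 N), for 0.2 s.
At the end, for the whole second after the job is handed in: The band is on the seat within 3 mm of touching the flange along the stub, band centre within 8 mm of the seat point, square within 0.2 rad and upright within 0.15 rad; its shoe presses the sleeve with more than 8 N with the hand off, and the clamp is still (all of step 1 and angle between clamp's own z axis and vertical below 0.15 rad and contact force between shoe and outlet above 8 N and contact force between the fingers and clamp below 0.1 N and linear speed of clamp below 0.01 m/s).
It fails at once if over-tightened: the shoe presses the outlet with more than 32 N (contact force between shoe and outlet above 32 N).
It fails at once if band rammed against the flange with more than 30 N (contact force between clamp and flange above 30 N).
It fails at once if glassware moved more than 15 mm (distance of any of jar, flask, dish from where it was at the start of the episode above 0.015 m).
It also fails if it takes over 72 s, if anything falls off the work surface, if the arm or the gripper's body presses on something with over 40 N, if the wrist force passes 120 N, or if a joint passes its speed limit or range.

## Working session

There is one attempt and no reset: what is moved stays moved. The work goes in short steps, Python scripts to look and compute and a tool call to move; the robot and the scene stay as the last step left them, time stands still between calls to the robot, and variables do not carry over. Pictures are saved under pics/ and viewed, and the job is handed in when it is done.

Besides the shell and the picture viewer there is one more tool, called as a command line: name --argument value ..., lists and objects as JSON in quotes. play_rows: Moves the arm, as the interface text tells. Its arguments: {"type":"object","properties":{"translation":{"type":"array"},"turn":{"type":"array"},"fingers":{"type":"array"},"grip_force":{"type":"number"}},"required":["translation","turn","fingers"]}

```bash
ls; mkdir -p pics
python3 - <<'E'
from bench import ctrl
import cv2
s=ctrl.get_state(); print({k:(v if not hasattr(v,'tolist') else [round(x,4) for x in v]) for k,v in s.items()})
for n in ['side','top','wrist']:
    i=ctrl.camera_info(n); print(n,i['camera_matrix'],i['R'],i['t'])
    cv2.imwrite(f'pics/{n}0.png',ctrl.get_image(n))
E
```

```text
pics
{'time': 0.0, 'joint_positions': [np.float64(1.2201), np.float64(0.3218), np.float64(-0.0701), np.float64(1.4517), np.float64(0.0226), np.float64(1.3708), np.float64(-0.0569)], 'qd': [np.float64(-0.0003), np.float64(-0.0008), np.float64(-0.0014), np.float64(-0.0007), np.float64(0.0004), np.float64(0.002), np.float64(-0.0012)], 'joint_torque': [np.float64(-0.0003), np.float64(-49.1295), np.float64(-0.4044), np.float64(-31.253), np.float64(-0.064), np.float64(0.0439), np.float64(0.0002)], 'position': [np.float64(0.2316), np.float64(-0.6067), np.float64(0.2215)], 'tool_rot': [np.float64(-0.3736), np.float64(2.0245), np.float64(-2.0207)], 'ft_force': [np.float64(-0.3004), np.float64(-0.0909), np.float64(-1.0083)], 'torque': [np.float64(0.0379), np.float64(0.0007), np.float64(0.0012)], 'grip_width': 0.9969751181578032}
side [[479.84614078   0.         251.26078422]
 [  0.         479.84614078 198.81317015]
 [  0.           0.           1.        ]] [[-7.03288565e-01 -7.10904434e-01 -2.82678983e-04]
 [-4.16812621e-01  4.12669388e-01 -8.09920499e-01]
 [ 5.75892727e-01 -5.69490002e-01 -5.86539602e-01]] [0.37213845 0.30413145 0.73510613]
top [[405.69364903   0.         251.73625662]
 [  0.         405.69364903 189.59532665]
 [  0.           0.           1.        ]] [[-0.03311818 -0.9994492  -0.00211672]
 [-0.97756718  0.03283372 -0.20804894]
 [ 0.20800384 -0.00482097 -0.97811613]] [0.00157335 0.55690593 1.01413103]
wrist [[333.1347641    0.         256.74147161]
 [  0.         333.1347641  193.26894338]
 [  0.           0.           1.        ]] [[ 0.3570096  -0.93409882 -0.00188032]
 [-0.90583947 -0.34669897  0.24342285]
 [-0.2280329  -0.08520103 -0.96991844]] [-0.65037418 -0.02787983  0.39038531]
```

View pics/side0.png

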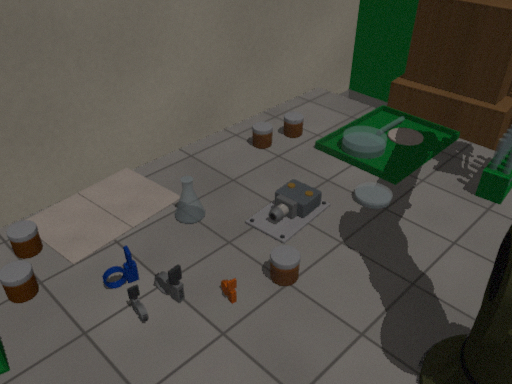

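View pics/top0.png

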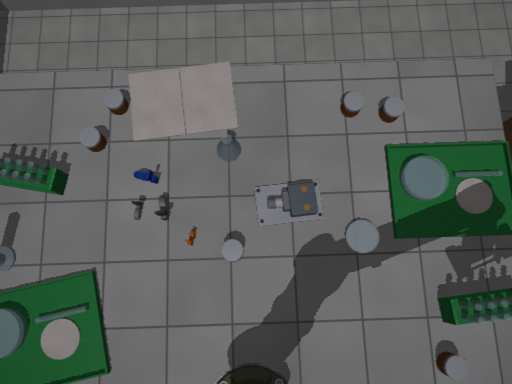

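View pics/wrist0.png

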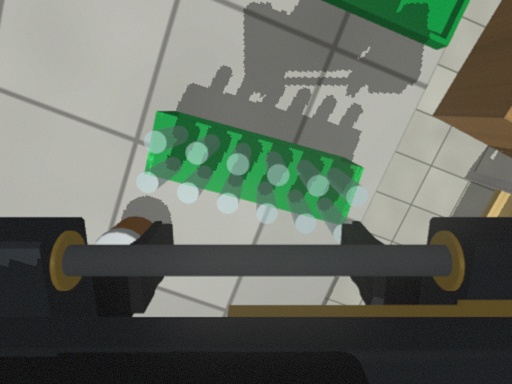

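Top: two grey clamps near (163,207) and (138,209), with blue at (147,176) and orange at (191,236). The outlet is at (290,202) with its stub pointing left (towards world +y). I'll enlarge these areas next.

Run:
```python
import cv2,numpy as np
t=cv2.imread('pics/top0.png'); s=cv2.imread('pics/side0.png')
def crop(im,x0,y0,w,h,k,n):
    c=cv2.resize(im[y0:y0+h,x0:x0+w],None,fx=k,fy=k,interpolation=cv2.INTER_CUBIC)
    c=np.clip(c.astype(float)*1.5,0,255).astype('uint8')
    for x in range(0,w,10): cv2.line(c,(x*k,0),(x*k,6),(0,255,255),1); cv2.putText(c,str(x0+x),(x*k,16),0,.33,(0,255,255),1)
    for y in range(0,h,10): cv2.line(c,(0,y*k),(6,y*k),(0,255,255),1); cv2.putText(c,str(y0+y),(8,y*k+4),0,.33,(0,255,255),1)
    cv2.imwrite(n,c)
crop(t,120,180,80,60,10,'pics/tc1.png')
crop(t,245,170,80,60,10,'pics/tc2.png')
crop(s,120,250,80,60,10,'pics/sc1.png')
crop(s,240,170,100,75,8,'pics/sc2.png')
```

```text
(no output)
```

View pics/tc1.png

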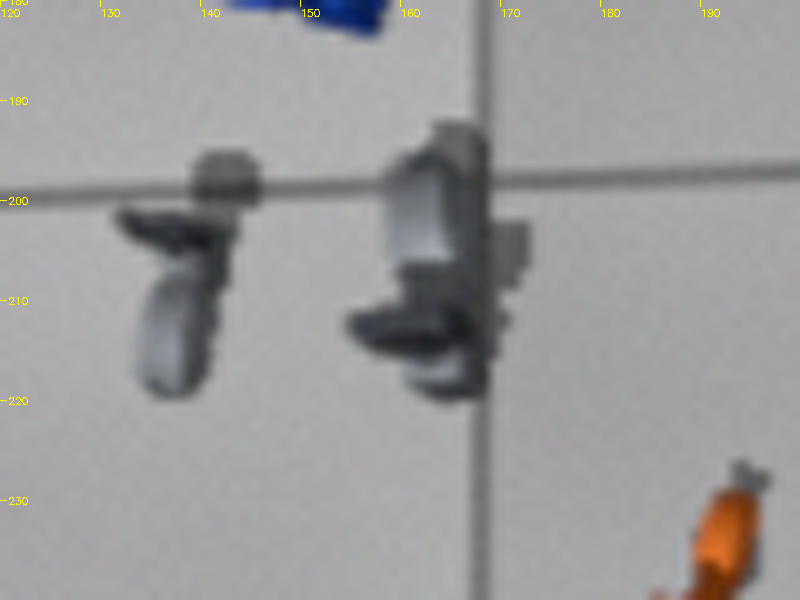

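View pics/tc2.png

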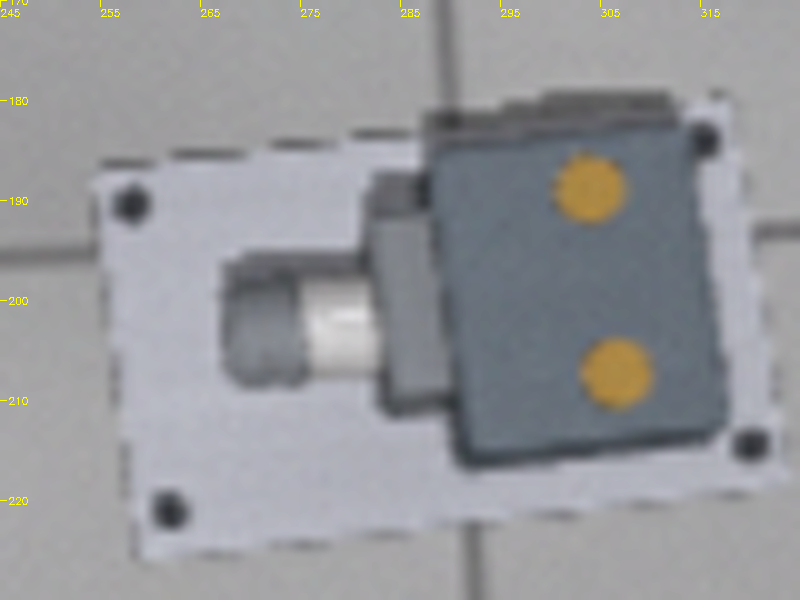

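View pics/sc1.png

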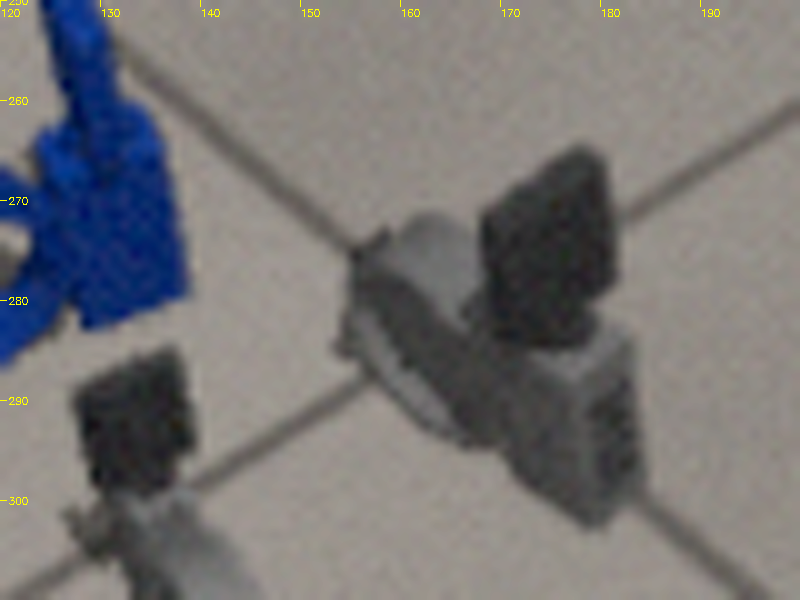

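View pics/sc2.png

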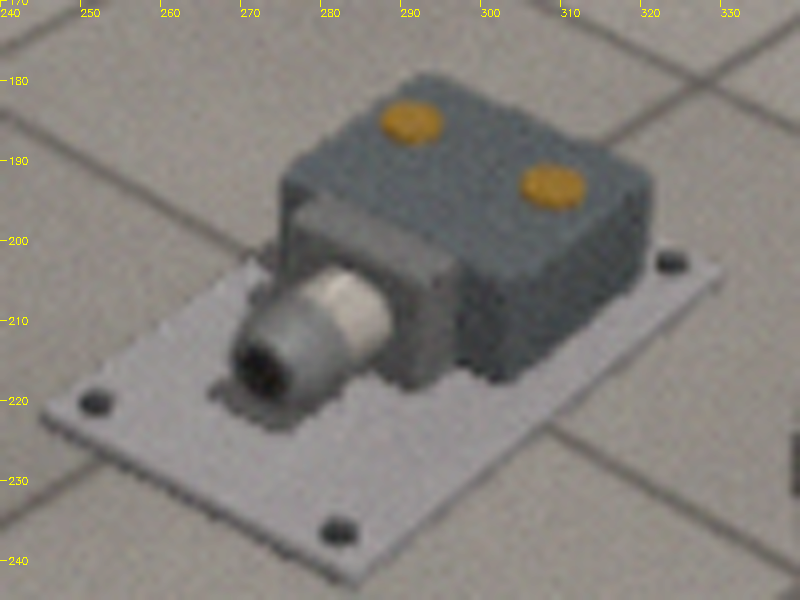

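```bash
cat > h.py <<'E'
import numpy as np,cv2
from scipy.optimize import least_squares
from scipy.spatial.transform import Rotation as Rot
from bench import ctrl
def proj(info,X):
    X=np.atleast_2d(X); c=X@np.array(info['R']).T+np.array(info['t']); p=c@np.array(info['camera_matrix']).T
    return p[:,:2]/p[:,2:]
def ray(info,uv,z):
    K=np.array(info['camera_matrix']);R=np.array(info['R']);t=np.array(info['t'])
    C=-R.T@t; d=R.T@np.linalg.solve(K,[uv[0],uv[1],1.]); return C+d*(z-C[2])/d[2]
def place(p,P):
    x,y,a=p; c,s=np.cos(a),np.sin(a); P=np.array(P,float)
    return np.c_[x+c*P[:,0]-s*P[:,1], y+s*P[:,0]+c*P[:,1], P[:,2]]
def crop(im,x0,y0,w,h,k,n,g=1.5):
    c=cv2.resize(im[y0:y0+h,x0:x0+w],None,fx=k,fy=k,interpolation=cv2.INTER_CUBIC)
    c=np.clip(c.astype(float)*g,0,255).astype('uint8')
    for x in range(0,w,10): cv2.line(c,(x*k,0),(x*k,6),(0,255,255),1); cv2.putText(c,str(x0+x),(x*k,16),0,.33,(0,255,255),1)
    for y in range(0,h,10): cv2.line(c,(0,y*k),(6,y*k),(0,255,255),1); cv2.putText(c,str(y0+y),(8,y*k+4),0,.33,(0,255,255),1)
    cv2.imwrite(n,c)
def fit(obs,p0,names):
    # obs: (cam,uv,pt mm) 
    I={n:(ctrl.camera_info(n) if isinstance(n,str) else n) for n in names}
    def f(p):
        return np.concatenate([(proj(I[c],place(p,[np.array(P)/1000]))[0]-uv) for c,uv,P in obs])
    r=least_squares(f,p0,loss='soft_l1'); return r.x,f(r.x).reshape(-1,2)
def st():
    s=ctrl.get_state(); R=Rot.from_rotvec(s['tool_rot']).as_matrix()
    return s,R
E
cat > o.py <<'E'
from h import *
o=[('top',(254.2,186.8),(70,-55,8)),('top',(258.6,225.7),(70,55,8)),('top',(317.6,179.3),(-110,-55,8)),('top',(323.5,217.7),(-110,55,8)),
('top',(288.2,184.2),(-18,-42,48)),('top',(290.8,216.2),(-18,42,48)),('top',(317.2,212.7),(-90,42,48)),('top',(313.5,182.5),(-90,-42,48)),
('side',(244.8,222),(70,-55,8)),('side',(284.2,242.8),(70,55,8)),('side',(330,203.5),(-110,55,8)),
('side',(275,192.2),(-18,-42,48)),('side',(301.7,204.2),(-18,42,48)),('side',(321.3,192.3),(-90,42,48)),('side',(292.8,179.2),(-90,-42,48))]
p,r=fit(o,[0.55,-0.05,1.57],['top','side']); print(p); print(np.c_[r].round(1).tolist())
for c in('top','side'):
    q,_=fit([a for a in o if a[0]==c],p,[c]); print(c,q)
T=ctrl.camera_info('top');S=ctrl.camera_info('side')
print(ray(T,(162,213),.07),ray(S,(174.8,268.5),.078))
s,R=st(); print(R.round(3)); W=ctrl.camera_info('wrist'); C=-W['R'].T@W['t']; print(C, R.T@(C-s['position']), (W['R']@R).round(3))
E
python3 o.py
```

```text
[ 0.5249752  -0.09662798  1.65487106]
[[-0.7, 0.4], [-0.4, 0.8], [0.0, 0.5], [0.2, 1.1], [-1.5, 0.8], [0.2, -0.3], [0.9, 0.0], [-0.2, -0.6], [-0.5, -1.2], [-0.8, -0.9], [0.0, -0.1], [-1.3, -1.0], [2.1, 1.2], [0.8, -1.2], [-0.3, -1.2]]
top [ 0.52620512 -0.09703697  1.64730922]
side [ 0.52269081 -0.09488172  1.66452861]
[0.50018828 0.21693431 0.07      ] [0.49943291 0.22022911 0.078     ]
[[-0.934 -0.001  0.357]
 [-0.357  0.001 -0.934]
 [ 0.    -1.    -0.001]]
[ 0.29597127 -0.58395194  0.38435041] [-0.06819721 -0.16263753  0.00130082] [[-0.     0.     1.   ]
 [ 0.97  -0.243  0.   ]
 [ 0.243  0.97  -0.   ]]
```

```bash
cat >> h.py <<'E'
def plan(way, nrows, yaw_deltas=None, p0=None,R0=None):
    """way: list of world targets; nrows list rows per leg; yaw_deltas total world yaw per leg; print tool-frame rows"""
    s,R=st(); p=np.array(s['position']) if p0 is None else np.array(p0)
    R=R if R0 is None else R0
    rows=[]
    for w,n,a in zip(way,nrows,yaw_deltas or [0]*len(way)):
        w=np.array(w); step=(w-p)/n
        for i in range(n):
            t=(R.T@step*1000).round(1); tr=R.T@np.array([0,0,a/n]); rows.append((t.tolist(),tr.round(4).tolist()))
            R=Rot.from_rotvec([0,0,a/n]).as_matrix()@R
        p=w
    print([r[0] for r in rows]); print([r[1] for r in rows]); return p,R
E
python3 - <<'E'
from h import *
s,R=st(); print(s['time'])
plan([(.47,-.27,.21),(.50,.168,.20)],[10,12],[np.radians(30),np.radians(39.1)])
E
```

```text
0.15
[[-34.3, 1.2, -23.0], [-35.4, 1.2, -21.1], [-36.5, 1.2, -19.3], [-37.5, 1.2, -17.3], [-38.3, 1.2, -15.3], [-39.1, 1.2, -13.3], [-39.7, 1.2, -11.2], [-40.2, 1.2, -9.2], [-40.7, 1.2, -7.0], [-41.0, 1.2, -4.9], [-29.9, 0.9, -21.1], [-31.1, 0.9, -19.3], [-32.1, 0.9, -17.5], [-33.0, 0.9, -15.7], [-33.9, 0.8, -13.8], [-34.6, 0.8, -11.8], [-35.2, 0.8, -9.9], [-35.7, 0.8, -7.8], [-36.1, 0.8, -5.8], [-36.4, 0.8, -3.7], [-36.5, 0.8, -1.7], [-36.6, 0.8, 0.4]]
[[0.0, -0.0524, -0.0001], [0.0, -0.0524, -0.0001], [0.0, -0.0524, -0.0001], [0.0, -0.0524, -0.0001], [0.0, -0.0524, -0.0001], [0.0, -0.0524, -0.0001], [0.0, -0.0524, -0.0001], [0.0, -0.0524, -0.0001], [0.0, -0.0524, -0.0001], [0.0, -0.0524, -0.0001], [0.0, -0.0569, -0.0001], [0.0, -0.0569, -0.0001], [0.0, -0.0569, -0.0001], [0.0, -0.0569, -0.0001], [0.0, -0.0569, -0.0001], [0.0, -0.0569, -0.0001], [0.0, -0.0569, -0.0001], [0.0, -0.0569, -0.0001], [0.0, -0.0569, -0.0001], [0.0, -0.0569, -0.0001], [0.0, -0.0569, -0.0001], [0.0, -0.0569, -0.0001]]
```

play_rows --translation '[[-34,1,-23],[-35,1,-21],[-36,1,-19],[-37,1,-17],[-38,1,-15],[-39,1,-13],[-39,1,-11],[-39,1,-9],[-39,1,-7],[-39,1,-5]]' --turn '[[0,-0.05,0],[0,-0.05,0],[0,-0.05,0],[0,-0.05,0],[0,-0.05,0],[0,-0.05,0],[0,-0.05,0],[0,-0.05,0],[0,-0.05,0],[0,-0.05,0]]' --fingers '[1,1,1,1,1,1,1,1,1,1]'

```text
time: 0.98
position: [0.4695, -0.2772, 0.2125]
tool_rot: [-0.79, 1.705, -1.706]
ft_force: [0.1, -1.2, -0.9]
grip_width: 1.002
```

Run:
```python
from h import *
s,R=st(); print(s['time'],s['position'],R.round(3).tolist())
plan([(.50,.165,.20)],[12],[-np.arctan2(R[1,2],R[0,2])])
```

```text
0.9833 [ 0.46950808 -0.27721788  0.21249323] [[-0.647, -0.0, 0.763], [-0.763, -0.0, -0.647], [0.0, -1.0, 0.0]]
[[-29.7, 1.0, -21.9], [-31.0, 1.0, -20.1], [-32.1, 1.0, -18.3], [-33.1, 1.0, -16.4], [-34.0, 1.0, -14.4], [-34.8, 1.0, -12.4], [-35.5, 1.0, -10.3], [-36.0, 1.0, -8.2], [-36.4, 1.0, -6.1], [-36.7, 1.0, -3.9], [-36.9, 1.0, -1.8], [-36.9, 1.0, 0.4]]
[[0.0, -0.0586, 0.0], [0.0, -0.0586, 0.0], [0.0, -0.0586, 0.0], [0.0, -0.0586, 0.0], [0.0, -0.0586, 0.0], [0.0, -0.0586, 0.0], [0.0, -0.0586, 0.0], [0.0, -0.0586, 0.0], [0.0, -0.0586, 0.0], [0.0, -0.0586, 0.0], [0.0, -0.0586, 0.0], [0.0, -0.0586, 0.0]]
```

play_rows --translation '[[-30,1,-22],[-31,1,-20],[-33,1,-18],[-34,1,-15],[-35,1,-13],[-36,1,-10],[-37,1,-8],[-37,1,-5],[-38,1,-3],[-38,1,-1]]' --turn '[[0,-0.07,0],[0,-0.07,0],[0,-0.07,0],[0,-0.07,0],[0,-0.07,0],[0,-0.07,0],[0,-0.07,0],[0,-0.07,0],[0,-0.07,0],[0,-0.07,0]]' --fingers '[1,1,1,1,1,1,1,1,1,1]'

```text
time: 1.82
position: [0.4951, 0.0964, 0.2025]
tool_rot: [-1.208, 1.211, -1.212]
ft_force: [1.3, 0.1, 0.0]
grip_width: 0.999
```

Run:
```python
from h import *
s,R=st(); print(s['time'],s['position'],R.round(3).tolist(),s['joint_positions'].round(2))
W=ctrl.camera_info('wrist'); im=ctrl.get_image('wrist'); cv2.imwrite('pics/w1.png',im); np.savez('w1.npz',**W)
print(proj(W,[.5,.218,.07]))
```

```text
1.8167 [0.49510474 0.0964483  0.2025281 ] [[-0.003, 0.0, 1.0], [-1.0, -0.001, -0.003], [0.001, -1.0, 0.0]] [ 0.48  0.06 -0.75  1.81  0.05  1.28 -0.28]
[[259.27842108  39.13590199]]
```

View pics/w1.png

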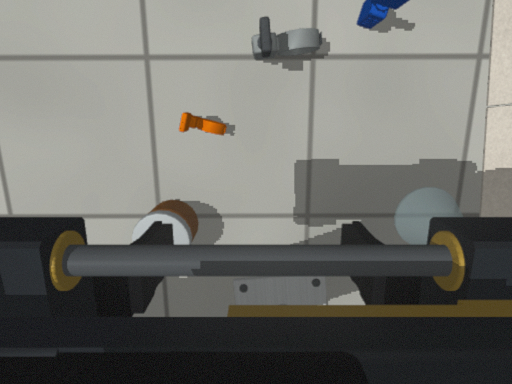

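The clamp is at (285,40), with its key towards the left and the band to the right. I'll move about 55 mm closer.

play_rows --translation '[[-15,2,0],[-15,4,0],[-15,4,0],[-10,4,0],[-4,4,0],[0,2,0],[0,0,0],[0,0,0],[0,0,0],[0,0,0]]' --turn '[[0,0,0],[0,0,0],[0,0,0],[0,0,0],[0,0,0],[0,0,0],[0,0,0],[0,0,0],[0,0,0],[0,0,0]]' --fingers '[1,1,1,1,1,1,1,1,1,1]'

```text
time: 2.7
position: [0.496, 0.153, 0.1827]
tool_rot: [-1.206, 1.214, -1.215]
ft_force: [0.4, -0.6, 0.1]
grip_width: 0.999
```

Run:
```python
from h import *
s,R=st(); print(s['time'],s['position'],R.round(3).tolist(),s['joint_positions'].round(2),s['ft_force'],s['torque'])
W=ctrl.camera_info('wrist'); im=ctrl.get_image('wrist'); cv2.imwrite('pics/w2.png',im); np.savez('w2.npz',**W)
q=proj(W,[.5,.218,.07])[0];print(q)
crop(im,210,60,130,100,6,'pics/w2c.png',1.3)
```

```text
2.7 [0.49602492 0.15301373 0.18272271] [[-0.007, 0.0, 1.0], [-1.0, -0.0, -0.007], [0.0, -1.0, 0.0]] [ 0.4   0.13 -0.8   1.8   0.09  1.25 -0.43] [ 0.39394177 -0.5545003   0.1194685 ] [ 0.02498337 -0.12684133  0.04312526]
[258.00606339 110.49588461]
```

View pics/w2c.png

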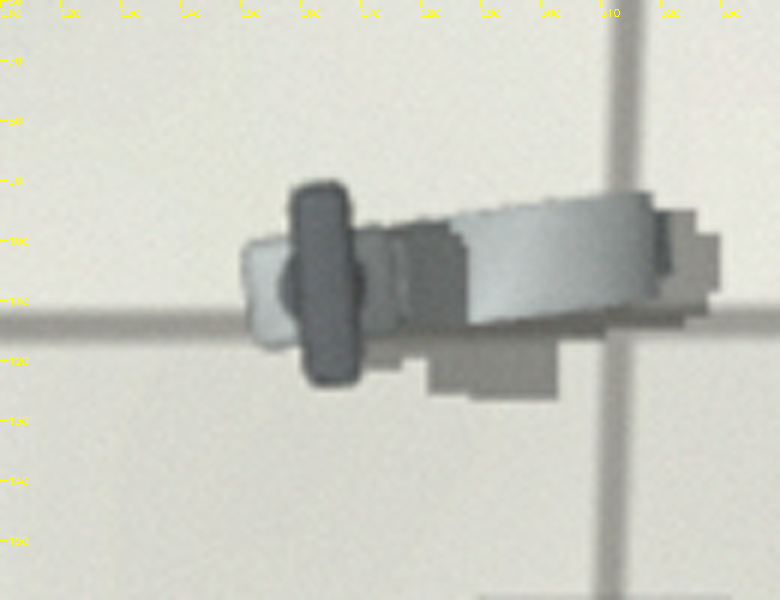

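Run:
```python
from h import *
W=dict(np.load('w2.npz'))
px=lambda x,y:(x/6-.42+210,y/6-.42+60)
a=px(319,184);b=px(333,382)
A=ray(W,a,.078);B=ray(W,b,.078);print('key',(A+B)/2,A-B, np.hypot(*(A-B)[:2]), 'dir',np.arctan2((A-B)[1],(A-B)[0]))
for n,c,z in [('hTL',(243,243),.042),('hBL',(258,350),.042),('hTR',(395,225),.042),('hBR',(408,330),.042),('bandR top',(652,193),.021),('bandR bot',(660,295),.021),('bt',(552,204),.042),('bb',(562,312),.042)]:
    print(n,ray(W,px(*c),z).round(4))
```

```text
key [0.50457876 0.22067256 0.078     ] [-0.00176735  0.0248297   0.        ] 0.024892515916935046 dir 1.641855200725704
hTL [0.4932 0.2268 0.042 ]
hBL [0.4953 0.2116 0.042 ]
hTR [0.5154 0.2292 0.042 ]
hBR [0.5175 0.2143 0.042 ]
bandR top [0.5565 0.2344 0.021 ]
bandR bot [0.5584 0.219  0.021 ]
bt [0.5383 0.232  0.042 ]
bb [0.5401 0.2167 0.042 ]
```

play_rows --translation '[[-17,8,2.1],[-17,10,2.1],[-17,11,2.1],[-16.8,11,2.2],[0,20,0],[0,20,0],[0,18,0],[0,10,0],[0,5,0],[0,0,0]]' --turn '[[0,0,0],[0,0,0],[0,0,0],[0,0,0],[0,-0.026,0],[0,-0.026,0],[0,-0.026,0],[0,0,0],[0,0,0],[0,0,0]]' --fingers '[1,1,1,1,1,1,1,1,1,1]'

```text
time: 3.58
position: [0.5043, 0.2211, 0.0688]
tool_rot: [-1.243, 1.158, -1.156]
ft_force: [-0.1, 0.3, -0.2]
grip_width: 1.004
```

Run:
```python
from h import *
s,R=st(); print(s['time'],s['position'],R.round(3).tolist(),s['ft_force'],s['torque'])
W=ctrl.camera_info('wrist'); im=ctrl.get_image('wrist'); cv2.imwrite('pics/w3.png',im)
print(proj(W,[.505,.2207,.078]))
im=ctrl.get_image('side'); crop(im,110,210,120,100,6,'pics/s3c.png',1.6)
```

```text
3.5833 [0.50429332 0.22107129 0.06881752] [[0.071, -0.001, 0.997], [-0.997, -0.0, 0.071], [0.0, -1.0, -0.001]] [-0.12859586  0.30926626 -0.24740488] [ 0.03113294 -0.10763394 -0.01105712]
[[253.48638499 247.08603468]]
```

View pics/w3.png

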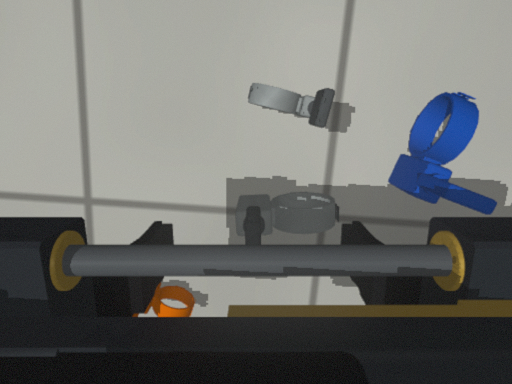

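View pics/s3c.png

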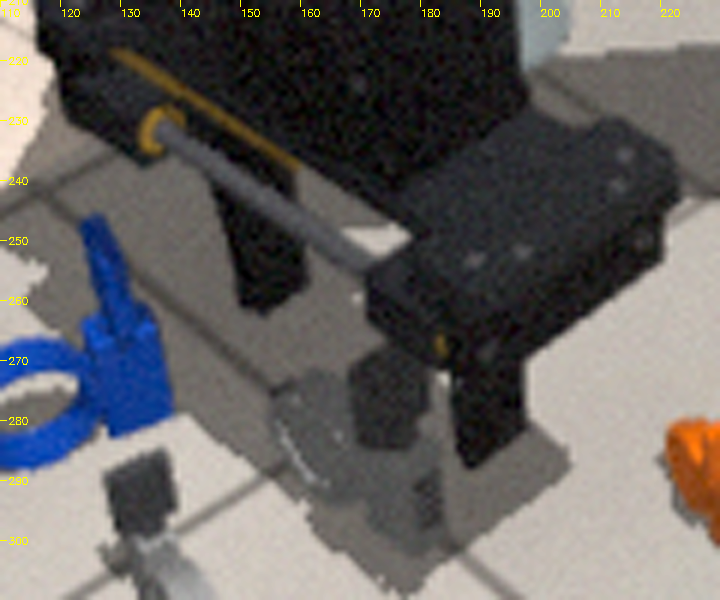

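The key is between the fingers in both views (wrist (254,225), side (174,278)). I'll go down and close.

play_rows --translation '[[0,7,0],[0,7,0],[0,4.5,0],[0,0,0],[0,0,0],[0,0,0],[0,0,0],[0,0,0],[0,0,0],[0,0,0]]' --turn '[[0,0,0],[0,0,0],[0,0,0],[0,0,0],[0,0,0],[0,0,0],[0,0,0],[0,0,0],[0,0,0],[0,0,0]]' --fingers '[1,1,1,0.3,-0.2,-0.5,-0.8,-1,-1,-1]' --grip_force 40

```text
time: 4.52
position: [0.5048, 0.2215, 0.0511]
tool_rot: [-1.242, 1.156, -1.156]
ft_force: [-0.3, -0.4, 0.4]
grip_width: 0.552
```

Run:
```python
from h import *
s,R=st(); print(s['time'],s['position'],R.round(3).tolist(),s['ft_force'],s['torque'],s['grip_width'])
```

```text
4.5167 [0.50475415 0.22151568 0.051142  ] [[0.072, 0.0, 0.997], [-0.997, -0.0, 0.072], [0.0, -1.0, 0.0]] [-0.29914711 -0.39150952  0.38182944] [-0.03255819 -0.1015557   0.03532834] 0.5520001411000907
```

play_rows --translation '[[0,0,0],[0,0,0],[0,0,0],[0,0,0],[0,0,0],[0,0,0],[0,0,0],[0,0,0],[0,0,0],[0,0,0]]' --turn '[[0,0,0],[0,0,0],[0,0,0],[0,0,0],[0,0,0],[0,0,0],[0,0,0],[0,0,0],[0,0,0],[0,0,0]]' --fingers '[-1,-1,-1,-1,-1,-1,-1,-1,-1,-1]'

```text
time: 5.35
position: [0.5046, 0.2214, 0.0509]
tool_rot: [-1.243, 1.156, -1.156]
ft_force: [0.1, 0.5, -2.2]
grip_width: 0.088
```

Run:
```python
from h import *
s,R=st(); print(s['time'],s['position'],R.round(3).tolist(),s['ft_force'],s['torque'],s['grip_width'])
```

```text
5.35 [0.50458109 0.22142286 0.05085369] [[0.072, -0.0, 0.997], [-0.997, -0.0, 0.072], [0.0, -1.0, -0.0]] [ 0.13789129  0.46191457 -2.22223339] [-0.01884366 -0.03278847  0.00160754] 0.08822379444998645
```

play_rows --translation '[[0,-5,0],[0,-10,0],[0,-20,0],[0,-25,0],[0,-25,0],[0,-15,0],[0,-5,0],[0,0,0],[0,0,0],[0,0,0]]' --turn '[[0,0,0],[0,0,0],[0,0,0],[0,0,0],[0,0,0],[0,0,0],[0,0,0],[0,0,0],[0,0,0],[0,0,0]]' --fingers '[-1,-1,-1,-1,-1,-1,-1,-1,-1,-1]'

```text
time: 6.18
position: [0.5038, 0.221, 0.1548]
tool_rot: [-1.244, 1.157, -1.156]
ft_force: [0.5, -0.7, -2.1]
grip_width: 0.087
```

Run:
```python
from h import *
s,R=st(); print(s['time'],s['position'],R.round(3).tolist(),s['ft_force'],s['torque'],s['grip_width'])
W=ctrl.camera_info('wrist'); im=ctrl.get_image('wrist'); np.savez('w4.npz',pos=s['position'],rot=R,**W)
crop(im,220,150,130,100,6,'pics/w4c.png',2.0)
im=ctrl.get_image('side'); crop(im,110,160,130,100,6,'pics/s4c.png',1.8)
```

```text
6.1833 [0.50384923 0.22103426 0.15480498] [[0.072, -0.002, 0.997], [-0.997, -0.001, 0.072], [0.001, -1.0, -0.002]] [ 0.54088341 -0.72019822 -2.06131023] [-0.01182551 -0.11882296 -0.02096652] 0.08736230408747955
```

View pics/w4c.png

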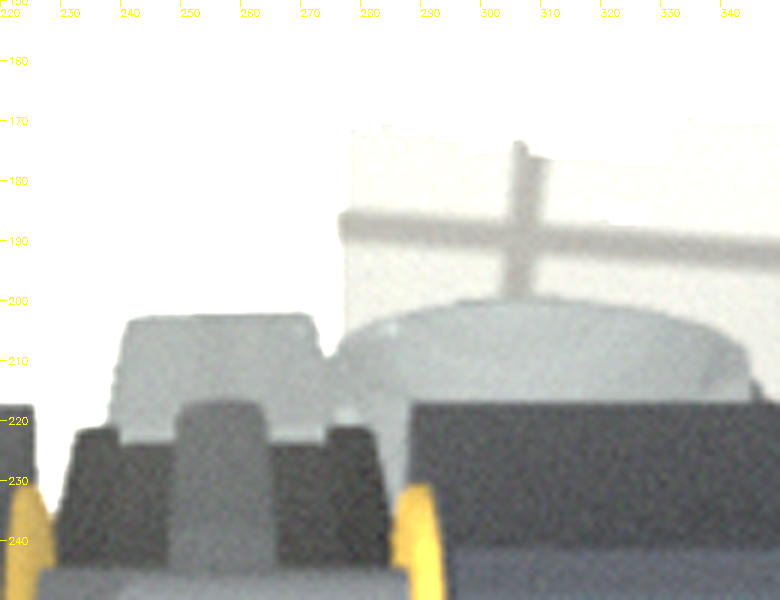

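View pics/s4c.png

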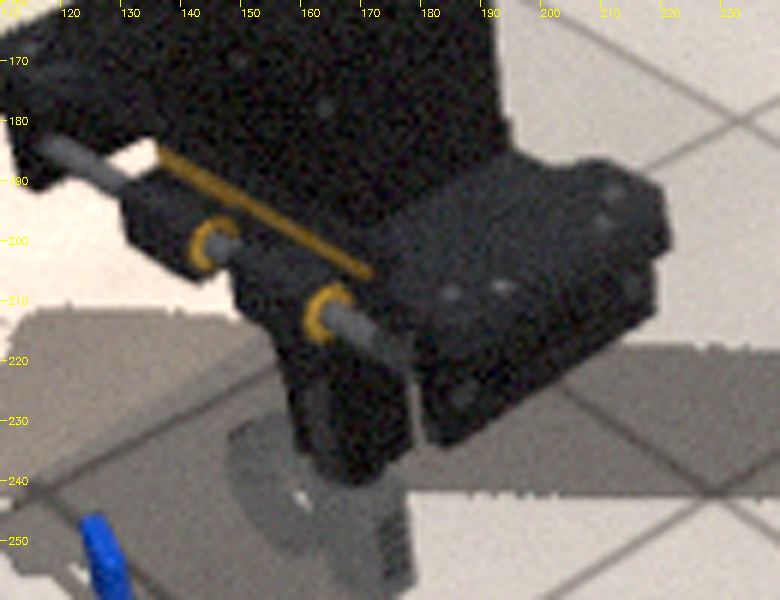

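Run:
```python
from h import *
T=ctrl.camera_info('top')
print('flask',ray(T,(229,150),.03),'jar',ray(T,(233,250),.06),'dish',ray(T,(362,236),.017))
p,R=plan([(.523,-.127,.150)],[10],[-.034])
```

```text
flask [0.67707807 0.04218126 0.03      ] jar [0.39996396 0.03617984 0.06      ] dish [ 0.42838769 -0.30855457  0.017     ]
[[34.9, 0.5, -0.6], [34.9, 0.5, -0.5], [34.9, 0.5, -0.4], [34.9, 0.5, -0.2], [34.9, 0.5, -0.1], [34.9, 0.5, -0.0], [34.9, 0.5, 0.1], [34.9, 0.5, 0.2], [34.9, 0.5, 0.4], [34.9, 0.5, 0.5]]
[[-0.0, 0.0034, 0.0], [-0.0, 0.0034, 0.0], [-0.0, 0.0034, 0.0], [-0.0, 0.0034, 0.0], [-0.0, 0.0034, 0.0], [-0.0, 0.0034, 0.0], [-0.0, 0.0034, 0.0], [-0.0, 0.0034, 0.0], [-0.0, 0.0034, 0.0], [-0.0, 0.0034, 0.0]]
```

play_rows --translation '[[20,0,0],[34,0,0],[40,0,0],[41,0,0],[41,0,0],[41,0,0],[41,0,0],[40,2,0],[34,6,0],[17,8,0]]' --turn '[[0,0,0],[0,0,0],[0,0,0],[0,0,0],[0,0,0],[0,0.007,0],[0,0.007,0],[0,0.007,0],[0,0.007,0],[0,0.006,0]]' --fingers '[-1,-1,-1,-1,-1,-1,-1,-1,-1,-1]'

```text
time: 7.12
position: [0.5271, -0.1329, 0.1393]
tool_rot: [-1.226, 1.185, -1.188]
ft_force: [0.1, -0.2, -1.2]
grip_width: 0.092
```

play_rows --translation '[[0,8,0],[0,8,0],[0,6,0],[0,2,0],[0,0,0],[0,0,0],[0,0,0],[0,0,0],[0,0,0],[0,0,0]]' --turn '[[0,0,0],[0,0,0],[0,0,0],[0,0,0],[0,0,0],[0,0,0],[0,0,0],[0,0,0],[0,0,0],[0,0,0]]' --fingers '[-1,-1,-1,-1,-1,-1,-1,-1,-1,-1]'

```text
time: 7.95
position: [0.5279, -0.1267, 0.1164]
tool_rot: [-1.227, 1.181, -1.182]
ft_force: [-0.3, 0.2, -2.1]
grip_width: 0.093
```

Run:
```python
from h import *
s,R=st(); print(s['time'],s['position'],R.round(3).tolist(),s['ft_force'],s['torque'],s['grip_width'])
W=ctrl.camera_info('wrist'); im=ctrl.get_image('wrist'); np.savez('w5.npz',pos=s['position'],rot=R,**W)
cv2.imwrite('pics/w5.png',im)
crop(im,190,80,130,100,6,'pics/w5c.png',1.3)
```

```text
7.95 [ 0.5279366  -0.12667398  0.11637648] [[0.038, 0.001, 0.999], [-0.999, -0.0, 0.038], [0.0, -1.0, 0.001]] [-0.26943204  0.15318089 -2.06035619] [-0.00759359 -0.1052143   0.05636497] 0.09260270011809728
```

View pics/w5.png

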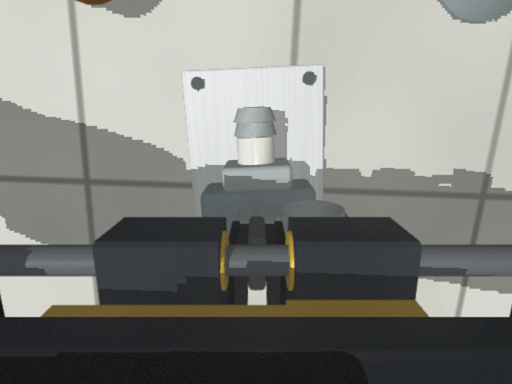

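View pics/w5c.png

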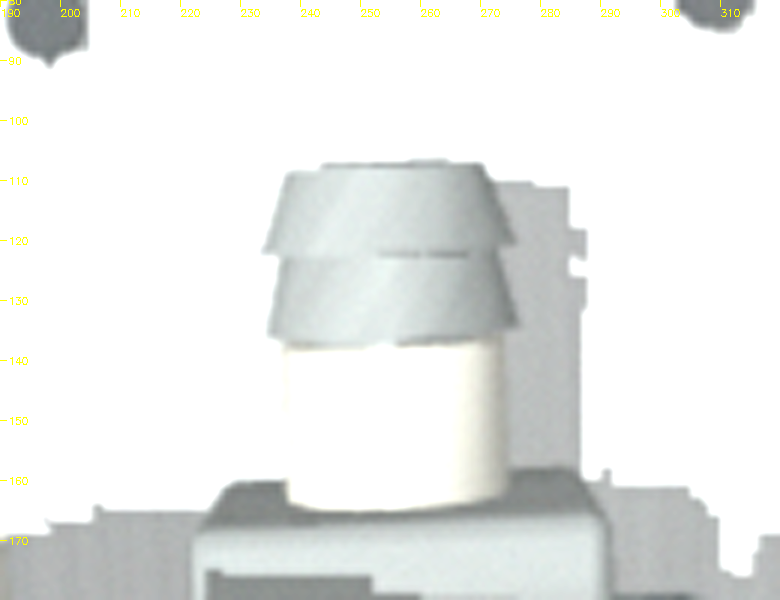

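Run:
```python
from h import *
W=dict(np.load('w5.npz')); R=W['rot'];p=W['pos']
px=lambda x,y:np.array((x/6-.42+190,y/6-.42+80))
import itertools
for name,du,dz in [('rot',2.6,0),('trans',0,.0013),('raw',0,0)]:
    M=[]
    for x,l,r in [(40,(288,172),(482,165)),(30,(262,250),(516,243)),(20,(266,335),(518,325))]:
        L=ray(W,px(*l)-[du,0],.029);Q=ray(W,px(*r)-[du,0],.029); m=(L+Q)/2-R[:,2]*dz; M.append(m)
        print(x,m.round(4),'w',np.linalg.norm(L-Q).round(4),'slope',np.arctan2((Q-L)[1],(Q-L)[0]).round(3))
    d=M[0]-M[2]; print(name,'axis yaw',np.arctan2(d[1],d[0]))
    for q in [(287,495),(503,490),(283,345),(505,338)]: print('sleeve',(R.T@(ray(W,px(*q)-[du,0],.029)-M[2]-R[:,2]*dz)*1000).round(1))
    c=M[1]-30e-3*np.array([np.cos(1.65),np.sin(1.65),0]); print('origin est',c.round(4))
    for (uv,P) in [((183,71),(70,55)),((323,67),(70,-55))]:
        print('plate',ray(W,np.array(uv)-[du,0],.008).round(4))
```

```text
40 [ 0.5237 -0.0598  0.029 ] w 0.0235 slope 0.073
30 [ 0.5245 -0.069   0.029 ] w 0.0311 slope 0.065
20 [ 0.5252 -0.0791  0.029 ] w 0.0311 slope 0.077
rot axis yaw 1.649516447439082
sleeve [ 20.5   0.  -13.3]
sleeve [19.9  0.  13.9]
sleeve [  1.8  -0.  -13.5]
sleeve [ 1.  0. 14.]
origin est [ 0.5269 -0.0989  0.029 ]
plate [ 0.4682 -0.0346  0.008 ]
plate [ 0.5754 -0.0276  0.008 ]
40 [ 0.5243 -0.0598  0.029 ] w 0.0235 slope 0.073
30 [ 0.5251 -0.069   0.029 ] w 0.0311 slope 0.065
20 [ 0.5259 -0.0791  0.029 ] w 0.0311 slope 0.077
trans axis yaw 1.651418378425321
sleeve [ 20.5   0.  -13.2]
sleeve [19.9  0.  14. ]
sleeve [  1.8  -0.  -13.5]
sleeve [ 1.  0. 14.]
origin est [ 0.5275 -0.0989  0.029 ]
plate [ 0.4702 -0.0345  0.008 ]
plate [ 0.5774 -0.0275  0.008 ]
40 [ 0.5256 -0.0598  0.029 ] w 0.0235 slope 0.073
30 [ 0.5264 -0.069   0.029 ] w 0.0311 slope 0.065
20 [ 0.5272 -0.079   0.029 ] w 0.0311 slope 0.077
raw axis yaw 1.651418378425321
sleeve [ 20.5   0.  -13.2]
sleeve [19.9  0.  14. ]
sleeve [  1.8  -0.  -13.5]
sleeve [ 1.  0. 14.]
origin est [ 0.5288 -0.0989  0.029 ]
plate [ 0.4702 -0.0345  0.008 ]
plate [ 0.5774 -0.0275  0.008 ]
```

play_rows --translation '[[-12,-3,-5],[-20,-3,-8],[-24,0,-9],[-22,0,-8],[-14.4,6,-5.5],[0,14,0],[0,18,0],[0,14,0],[0,6,0],[0,0,0]]' --turn '[[0,0,0],[0,0,0],[0,0,0],[0,0,0],[0,0,0],[0,0.007,0],[0,0,0],[0,0,0],[0,0,0],[0,0,0]]' --fingers '[-1,-1,-1,-1,-1,-1,-1,-1,-1,-1]'

```text
time: 8.83
position: [0.4872, -0.0353, 0.0625]
tool_rot: [-1.226, 1.189, -1.184]
ft_force: [0.7, 0.7, -0.5]
grip_width: 0.086
```

Run:
```python
from h import *
im=ctrl.get_image('side');crop(im,220,150,130,100,6,'pics/s6c.png',1.7)
s,R=st(); print(s['time'],s['position'],R.round(3).tolist(),s['ft_force'],s['torque'],s['grip_width'])
```

```text
8.8833 [ 0.48812061 -0.03543522  0.06356705] [[0.031, -0.001, 1.0], [-1.0, 0.0, 0.031], [-0.0, -1.0, -0.001]] [ 0.58708993 -0.65364952 -1.62327298] [-0.01958585 -0.14020554 -0.00268329] 0.09015527660850066
```

View pics/s6c.png

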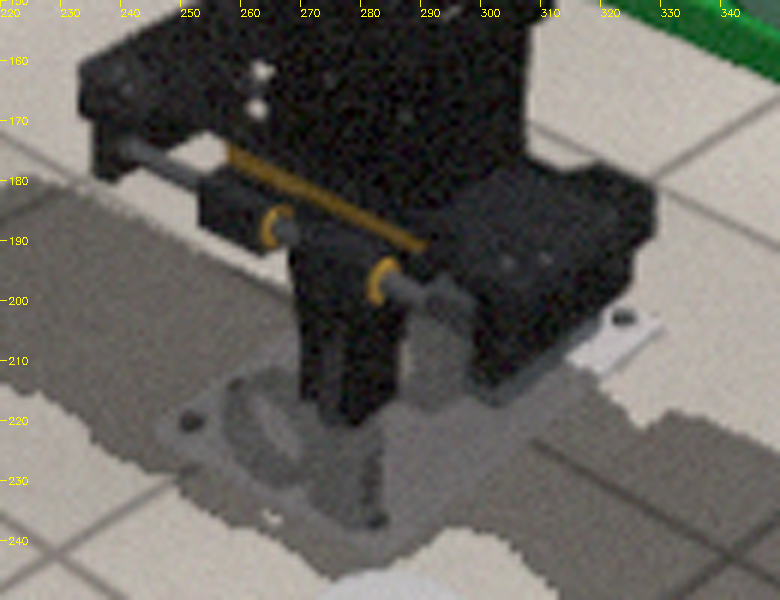

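play_rows --translation '[[4,1,0.5],[5,1,0.5],[4,1,0.4],[1,0.5,0],[0,0,0],[0,0,0],[0,0,0],[0,0,0],[0,0,0],[0,0,0]]' --turn '[[0,0,0],[0,0,0],[0,0,0],[0,0,0],[0,0,0],[0,0,0],[0,0,0],[0,0,0],[0,0,0],[0,0,0]]' --fingers '[-1,-1,-1,-1,-1,-1,-1,-1,-1,-1]'

```text
time: 9.72
position: [0.4906, -0.0495, 0.0606]
tool_rot: [-1.224, 1.186, -1.186]
ft_force: [0.6, 0.5, -1.3]
grip_width: 0.088
```

```bash
cat >> h.py <<'E'
P30=np.array([.5248,-.069]);YAW=1.647
def rep(n=4):
    A=[]
    for i in range(n):
        s,R=st(); A.append(np.r_[s['position'],s['ft_force'],s['torque'],np.arctan2(R[1,2],R[0,2]),s['grip_width']])
        if i<n-1: ctrl.get_image('side')
    A=np.array(A); m=A.mean(0); ux=np.array([np.cos(YAW),np.sin(YAW)]);uy=np.array([-ux[1],ux[0]])
    d=m[:2]-P30
    print('t',s['time'],'tcp',m[:3].round(4),'X',(30+1000*d@ux-.7).round(2),'V',(1000*d@uy).round(2),'jaw',m[9].round(4),'sd',A[:,:3].std(0).round(4),'g',m[10].round(3))
    print('F outlet x,y,z',(m[3:5]@ux).round(2),(m[3:5]@uy).round(2),m[5].round(2),'T',m[6:9].round(3),'sdF',A[:,3:9].std(0).round(3),'tilt',R[2].round(3))
E
python3 -c "
from h import *
rep()"
```

```text
t 9.8667 tcp [ 0.4906 -0.0495  0.0605] X 51.31 V 32.65 jaw 0.0312 sd [0. 0. 0.] g 0.088
F outlet x,y,z -0.22 -0.1 -1.64 T [-0.007 -0.086  0.007] sdF [0.388 0.457 0.283 0.043 0.033 0.03 ] tilt [ 0. -1. -0.]
```

play_rows --translation '[[0,0.5,-0.6],[2,0,0.1],[2,0,0.1],[2,0,0.1],[2,0,0.1],[2,0,0.1],[2,0,0.1],[2,0,0.1],[0,0,0],[0,0,0]]' --turn '[[0,0,0],[0,0,0],[0,0,0],[0,0,0],[0,0,0],[0,0,0],[0,0,0],[0,0,0],[0,0,0],[0,0,0]]' --fingers '[-1,-1,-1,-1,-1,-1,-1,-1,-1,-1]'

```text
time: 10.7
position: [0.4911, -0.0638, 0.06]
tool_rot: [-1.224, 1.187, -1.187]
ft_force: [0.2, 0.6, -1.8]
grip_width: 0.09
```

```bash
python3 -c "
from h import *
rep()"
```

```text
t 10.85 tcp [ 0.4911 -0.0636  0.06  ] X 37.24 V 33.19 jaw 0.031 sd [0.     0.0001 0.    ] g 0.089
F outlet x,y,z 0.11 0.15 -2.21 T [ 0.005 -0.087 -0.035] sdF [0.305 0.32  0.533 0.016 0.018 0.01 ] tilt [-0. -1. -0.]
```

play_rows --translation '[[2,0,0.1],[2,0,0.1],[2,0,0.1],[2,0,0.1],[2,0,0.1],[2,0,0.1],[2,0,0.1],[0,0,0],[0,0,0],[0,0,0]]' --turn '[[0,0,0],[0,0,0],[0,0,0],[0,0,0],[0,0,0],[0,0,0],[0,0,0],[0,0,0],[0,0,0],[0,0,0]]' --fingers '[-1,-1,-1,-1,-1,-1,-1,-1,-1,-1]'

```text
time: 11.68
position: [0.4922, -0.0775, 0.06]
tool_rot: [-1.224, 1.186, -1.186]
ft_force: [-0.5, 0.6, -0.3]
grip_width: 0.089
```

```bash
python3 -c "
from h import *
rep()"
```

```text
t 11.8333 tcp [ 0.4922 -0.0775  0.06  ] X 23.35 V 33.13 jaw 0.0312 sd [0. 0. 0.] g 0.088
F outlet x,y,z 0.18 0.25 -1.44 T [ 0.006 -0.082  0.007] sdF [0.65  0.455 0.677 0.009 0.026 0.007] tilt [-0. -1. -0.]
```

play_rows --translation '[[2,0,0.1],[2,0,0.1],[2,0,0.1],[2,0,0.1],[2,0,0.1],[1.5,0,0.1],[0.5,0,0],[0,0,0],[0,0,0],[0,0,0]]' --turn '[[0,0,0],[0,0,0],[0,0,0],[0,0,0],[0,0,0],[0,0,0],[0,0,0],[0,0,0],[0,0,0],[0,0,0]]' --fingers '[-1,-1,-1,-1,-1,-1,-1,-1,-1,-1]'

```text
time: 12.67
position: [0.4932, -0.0895, 0.0601]
tool_rot: [-1.224, 1.186, -1.186]
ft_force: [0.0, -0.6, -3.2]
grip_width: 0.086
```

```bash
python3 -c "
from h import *
rep()"
```

```text
t 12.8167 tcp [ 0.4932 -0.0895  0.06  ] X 11.3 V 33.06 jaw 0.0312 sd [0. 0. 0.] g 0.088
F outlet x,y,z -0.35 -0.03 -1.69 T [-0.019 -0.078  0.001] sdF [0.178 0.301 0.908 0.027 0.029 0.025] tilt [ 0. -1. -0.]
```

play_rows --translation '[[1,0,0],[1,0,0.1],[0.5,0,0],[0,0,0],[0,0,0],[0,0,0],[0,0,0],[0,0,0],[0,0,0],[0,0,0]]' --turn '[[0,0,0],[0,0,0],[0,0,0],[0,0,0],[0,0,0],[0,0,0],[0,0,0],[0,0,0],[0,0,0],[0,0,0]]' --fingers '[-1,-1,-1,-1,-1,-1,-1,-1,-1,-1]'

```text
time: 13.65
position: [0.4934, -0.0921, 0.06]
tool_rot: [-1.224, 1.186, -1.186]
ft_force: [-0.3, 0.2, -1.5]
grip_width: 0.084
```

```bash
python3 -c "
from h import *
rep(3)"
```

```text
t 13.75 tcp [ 0.4934 -0.0921  0.06  ] X 8.66 V 33.08 jaw 0.031 sd [0. 0. 0.] g 0.087
F outlet x,y,z 0.2 -0.04 -1.82 T [-0.029 -0.109  0.011] sdF [0.216 0.247 0.218 0.032 0.036 0.029] tilt [ 0. -1. -0.]
```

Small creeping steps to find flange contact.

play_rows --translation '[[0.3,0,0],[0,0,0],[0.3,0,0],[0,0,0],[0.3,0,0],[0,0,0],[0.3,0,0],[0,0,0],[0,0,0],[0,0,0]]' --turn '[[0,0,0],[0,0,0],[0,0,0],[0,0,0],[0,0,0],[0,0,0],[0,0,0],[0,0,0],[0,0,0],[0,0,0]]' --fingers '[-1,-1,-1,-1,-1,-1,-1,-1,-1,-1]'

```text
time: 14.58
position: [0.4934, -0.0927, 0.06]
tool_rot: [-1.224, 1.186, -1.185]
ft_force: [-1.4, 4.2, -0.8]
grip_width: 0.085
```

```bash
python3 -c "
from h import *
rep(3)"
```

```text
t 14.6833 tcp [ 0.4934 -0.0927  0.06  ] X 8.07 V 33.15 jaw 0.0316 sd [0. 0. 0.] g 0.087
F outlet x,y,z 3.81 0.67 -0.69 T [0.925 0.093 0.208] sdF [0.327 0.588 0.19  0.043 0.022 0.004] tilt [-0.001 -1.    -0.   ]
```

play_rows --translation '[[0,0.3,0],[0,0.3,0],[0,0.3,0],[0,0,0],[0,0,0],[0,0,0],[0,0,0],[0,0,0],[0,0,0],[0,0,0]]' --turn '[[0,0,0],[0,0,0],[0,0,0],[0,0,0],[0,0,0],[0,0,0],[0,0,0],[0,0,0],[0,0,0],[0,0,0]]' --fingers '[-1,-1,-1,-1,-1,-1,-1,-1,-1,-1]'

```text
time: 15.52
position: [0.4935, -0.0928, 0.0592]
tool_rot: [-1.224, 1.186, -1.186]
ft_force: [-1.4, 5.0, 0.5]
grip_width: 0.089
```

```bash
python3 -c "
from h import *
rep(3)"
```

```text
t 15.6167 tcp [ 0.4935 -0.0928  0.0592] X 7.95 V 33.02 jaw 0.0314 sd [0. 0. 0.] g 0.089
F outlet x,y,z 5.21 1.18 0.78 T [1.211 0.132 0.242] sdF [0.239 0.198 0.176 0.059 0.012 0.031] tilt [-0. -1.  0.]
```

play_rows --translation '[[0,0,-0.5],[0.1,0,-0.5],[0,0,-0.5],[0,0,-0.5],[0,0,-0.5],[0,0,0],[0,0,0],[0,0,0],[0,0,0],[0,0,0]]' --turn '[[0,0,0],[0,0,0],[0,0,0],[0,0,0],[0,0,0],[0,0,0],[0,0,0],[0,0,0],[0,0,0],[0,0,0]]' --fingers '[-1,-1,-1,-1,-1,-1,-1,-1,-1,-1]' --grip_force 60

```text
time: 16.45
position: [0.4925, -0.093, 0.0595]
tool_rot: [-1.221, 1.184, -1.187]
ft_force: [1.6, 4.2, -1.4]
grip_width: 0.084
```

```bash
python3 -c "
from h import *
rep(3); print(ctrl.get_state()['joint_positions'].round(2))"
```

```text
t 16.55 tcp [ 0.4925 -0.0929  0.0595] X 7.88 V 34.04 jaw 0.0316 sd [0. 0. 0.] g 0.084
F outlet x,y,z 4.73 -2.37 -1.63 T [ 1.305 -0.673  0.281] sdF [0.314 0.504 0.275 0.007 0.036 0.01 ] tilt [-0.    -1.     0.003]
[ 0.72  0.2  -0.64  1.98  0.14  0.99  0.05]
```

play_rows --translation '[[-0.3,0,0],[-0.3,0,0],[-0.3,0,0],[0,0,0],[0,0,0],[0,0,0],[0,0,0],[0,0,0],[0,0,0],[0,0,0]]' --turn '[[0,0,0],[0,0,0],[0,0,0],[0,0,0],[0,0,0],[0,0,0],[0,0,0],[0,0,0],[0,0,0],[0,0,0]]' --fingers '[-1,-1,-1,-1,-1,-1,-1,-1,-1,-1]'

```text
time: 17.38
position: [0.4908, -0.0928, 0.0591]
tool_rot: [-1.224, 1.186, -1.187]
ft_force: [2.7, 3.3, -0.5]
grip_width: 0.084
```

```bash
python3 -c "
from h import *
rep(3)"
```

```text
t 17.4833 tcp [ 0.4908 -0.0928  0.0591] X 8.19 V 35.71 jaw 0.0309 sd [0. 0. 0.] g 0.087
F outlet x,y,z 2.52 -1.66 -1.14 T [ 0.724 -0.471  0.175] sdF [0.895 0.501 0.48  0.033 0.021 0.028] tilt [ 0. -1. -0.]
```

play_rows --translation '[[0,0,0],[0,0,0],[0,0,0],[0,0,0],[0,0,0],[0,0,0],[0,0,0],[0,0,0],[0,0,0],[0,0,0]]' --turn '[[0,0.05,0],[0,0.05,0],[0,0.05,0],[0,0.05,0],[0,0.05,0],[0,0.05,0],[0,0,0],[0,0,0],[0,0,0],[0,0,0]]' --fingers '[-1,-1,-1,-1,-1,-1,-1,-1,-1,-1]'

```text
time: 18.32
position: [0.491, -0.0918, 0.0591]
tool_rot: [-1.07, 1.404, -1.403]
ft_force: [1.5, 4.6, -1.4]
grip_width: 0.083
```

```bash
python3 -c "
from h import *
rep(3)"
```

```text
t 18.4167 tcp [ 0.491  -0.0918  0.0591] X 9.14 V 35.48 jaw -0.2681 sd [0. 0. 0.] g 0.084
F outlet x,y,z 4.44 -2.09 -0.92 T [ 1.285 -0.549  0.276] sdF [0.513 0.22  0.419 0.011 0.036 0.031] tilt [-0.001 -1.    -0.   ]
```

```bash
cat >> h.py <<'E'
def tv(dX,dV):
    s,R=st(); ux=np.array([np.cos(YAW),np.sin(YAW),0]);uy=np.array([-ux[1],ux[0],0]); print('tool mm',(R.T@(dX*ux+dV*uy)).round(2))
E
python3 -c "
from h import *
tv(-1,0);tv(0,1)"
```

```text
tool mm [ 0.94 -0.    0.34]
tool mm [ 0.34 -0.   -0.94]
```

play_rows --translation '[[0.3,0,0.1],[0.3,0,0.1],[0.2,0,0.1],[0,0,0],[0,0,0],[0,0,0],[0,0,0],[0,0,0],[0,0,0],[0,0,0]]' --turn '[[0,0.03,0],[0,0.03,0],[0,0.03,0],[0,0.03,0],[0,0.03,0],[0,0,0],[0,0,0],[0,0,0],[0,0,0],[0,0,0]]' --fingers '[-1,-1,-1,-1,-1,-1,-1,-1,-1,-1]'

```text
time: 19.25
position: [0.4909, -0.0927, 0.0591]
tool_rot: [-0.981, 1.511, -1.509]
ft_force: [1.7, 5.1, -0.7]
grip_width: 0.086
```

```bash
python3 -c "
from h import *
rep(3)"
```

```text
t 19.35 tcp [ 0.4909 -0.0927  0.0591] X 8.25 V 35.59 jaw -0.4181 sd [0. 0. 0.] g 0.088
F outlet x,y,z 5.06 -1.82 -1.28 T [ 1.26  -0.485  0.237] sdF [0.477 0.16  0.463 0.04  0.026 0.044] tilt [-0.001 -1.    -0.001]
```

play_rows --translation '[[0,0,0],[0,0,0],[0,0,0],[0,0,0],[0,0,0],[0,0,0],[0,0,0],[0,0,0],[0,0,0],[0,0,0]]' --turn '[[0,0.03,0],[0,0.03,0],[0,0.03,0],[0,0.03,0],[0,0.03,0],[0,0,0],[0,0,0],[0,0,0],[0,0,0],[0,0,0]]' --fingers '[-1,-1,-1,-1,-1,-1,-1,-1,-1,-1]'

```text
time: 20.18
position: [0.4909, -0.0927, 0.0591]
tool_rot: [-0.884, 1.615, -1.613]
ft_force: [0.9, 4.9, -1.4]
grip_width: 0.089
```

```bash
python3 -c "
from h import *
rep(4)"
```

```text
t 20.3333 tcp [ 0.4909 -0.0927  0.0591] X 8.24 V 35.56 jaw -0.5682 sd [0. 0. 0.] g 0.09
F outlet x,y,z 4.73 -2.11 -1.12 T [ 1.234 -0.497  0.26 ] sdF [0.523 0.182 0.55  0.024 0.006 0.012] tilt [-0.001 -1.    -0.001]
```

play_rows --translation '[[0,0,0],[0,0,0],[0,0,0],[0,0,0],[0,0,0],[0,0,0],[0,0,0],[0,0,0],[0,0,0],[0,0,0]]' --turn '[[0,0.03,0],[0,0.03,0],[0,0.03,0],[0,0.01,0],[0,0,0],[0,0,0],[0,0,0],[0,0,0],[0,0,0],[0,0,0]]' --fingers '[-1,-1,-1,-1,-1,-1,-1,-1,-1,-1]'

```text
time: 21.17
position: [0.4905, -0.0928, 0.059]
tool_rot: [-0.816, 1.683, -1.681]
ft_force: [0.5, 5.6, -0.5]
grip_width: 0.087
```

```bash
python3 -c "
from h import *
rep(4);tv(0,1)"
```

```text
t 21.3167 tcp [ 0.4905 -0.0928  0.059 ] X 8.2 V 36.03 jaw -0.6681 sd [0. 0. 0.] g 0.087
F outlet x,y,z 5.43 -0.49 -0.1 T [ 1.301 -0.128  0.285] sdF [0.274 0.469 0.381 0.016 0.027 0.012] tilt [ 0.    -1.    -0.001]
tool mm [ 0.68  0.   -0.74]
```

play_rows --translation '[[0.1,0,-0.1],[0.1,0,-0.1],[0.1,0,-0.1],[0,0,0],[0,0,0],[0,0,0],[0,0,0],[0,0,0],[0,0,0],[0,0,0]]' --turn '[[0,0.02,0],[0,0.02,0],[0,0.02,0],[0,0,0],[0,0,0],[0,0,0],[0,0,0],[0,0,0],[0,0,0],[0,0,0]]' --fingers '[-1,-1,-1,-1,-1,-1,-1,-1,-1,-1]'

```text
time: 22.15
position: [0.49, -0.0929, 0.059]
tool_rot: [-0.773, 1.724, -1.721]
ft_force: [0.3, 5.4, -0.1]
grip_width: 0.088
```

```bash
python3 -c "
from h import *
rep(4)"
```

```text
t 22.3 tcp [ 0.49   -0.0929  0.059 ] X 8.15 V 36.52 jaw -0.7282 sd [0. 0. 0.] g 0.086
F outlet x,y,z 5.27 -0.94 0.03 T [ 1.288 -0.134  0.262] sdF [0.281 0.434 0.091 0.028 0.027 0.029] tilt [ 0.    -1.    -0.001]
```

play_rows --translation '[[0.1,0,-0.1],[0.1,0,-0.1],[0.1,0,-0.1],[0,0,0],[0,0,0],[0,0,0],[0,0,0],[0,0,0],[0,0,0],[0,0,0]]' --turn '[[0,0.02,0],[0,0.02,0],[0,0.01,0],[0,0,0],[0,0,0],[0,0,0],[0,0,0],[0,0,0],[0,0,0],[0,0,0]]' --fingers '[-1,-1,-1,-1,-1,-1,-1,-1,-1,-1]'

```text
time: 23.13
position: [0.4896, -0.0929, 0.059]
tool_rot: [-0.735, 1.757, -1.754]
ft_force: [0.0, 4.7, -0.1]
grip_width: 0.087
```

```bash
python3 -c "
from h import *
rep(4)"
```

```text
t 23.2833 tcp [ 0.4896 -0.0929  0.059 ] X 8.18 V 36.93 jaw -0.7782 sd [0. 0. 0.] g 0.085
F outlet x,y,z 4.97 -0.75 0.05 T [ 1.277 -0.172  0.252] sdF [0.245 0.262 0.461 0.025 0.023 0.018] tilt [ 0.    -1.    -0.001]
```

play_rows --translation '[[0,0,0],[0,0,0],[0,0,0],[0,0,0],[0,0,0],[0,0,0],[0,0,0],[0,0,0],[0,0,0],[0,0,0]]' --turn '[[0,0.02,0],[0,0.02,0],[0,0.01,0],[0,0,0],[0,0,0],[0,0,0],[0,0,0],[0,0,0],[0,0,0],[0,0,0]]' --fingers '[-1,-1,-1,-1,-1,-1,-1,-1,-1,-1]'

```text
time: 24.12
position: [0.4894, -0.0929, 0.059]
tool_rot: [-0.698, 1.789, -1.787]
ft_force: [-1.1, 4.7, 1.0]
grip_width: 0.085
```

```bash
python3 -c "
from h import *
rep(4);tv(0,1)"
```

```text
t 24.2667 tcp [ 0.4894 -0.0929  0.059 ] X 8.18 V 37.1 jaw -0.8281 sd [0. 0. 0.] g 0.085
F outlet x,y,z 4.8 0.13 0.57 T [1.311 0.002 0.273] sdF [0.52  0.232 0.502 0.014 0.03  0.039] tilt [ 0.001 -1.    -0.002]
tool mm [ 0.79  0.   -0.62]
```

play_rows --translation '[[0.1,0,-0.1],[0.1,0,-0.1],[0.1,0,-0.1],[0,0,0],[0,0,0],[0,0,0],[0,0,0],[0,0,0],[0,0,0],[0,0,0]]' --turn '[[0,0.02,0],[0,0.02,0],[0,0.01,0],[0,0,0],[0,0,0],[0,0,0],[0,0,0],[0,0,0],[0,0,0],[0,0,0]]' --fingers '[-1,-1,-1,-1,-1,-1,-1,-1,-1,-1]'

```text
time: 25.1
position: [0.4893, -0.0928, 0.059]
tool_rot: [-0.658, 1.821, -1.82]
ft_force: [1.0, 5.2, -0.6]
grip_width: 0.086
```

```bash
python3 -c "
from h import *
rep(4);tv(0,1)"
```

```text
t 25.25 tcp [ 0.4893 -0.0928  0.059 ] X 8.22 V 37.22 jaw -0.8779 sd [0. 0. 0.] g 0.087
F outlet x,y,z 4.71 -0.88 -0.19 T [ 1.302 -0.248  0.325] sdF [0.614 0.401 0.405 0.017 0.024 0.005] tilt [ 0.    -1.    -0.001]
tool mm [ 0.82  0.   -0.58]
```

play_rows --translation '[[0,0,0],[0,0,0],[0,0,0],[0,0,0],[0,0,0],[0,0,0],[0,0,0],[0,0,0],[0,0,0],[0,0,0]]' --turn '[[0,0.02,0],[0,0.02,0],[0,0.01,0],[0,0,0],[0,0,0],[0,0,0],[0,0,0],[0,0,0],[0,0,0],[0,0,0]]' --fingers '[-1,-1,-1,-1,-1,-1,-1,-1,-1,-1]'

```text
time: 26.08
position: [0.4892, -0.0928, 0.059]
tool_rot: [-0.618, 1.853, -1.851]
ft_force: [1.0, 5.3, -0.7]
grip_width: 0.089
```

```bash
python3 -c "
from h import *
rep(9);tv(0,1)"
```

```text
t 26.4833 tcp [ 0.4892 -0.0928  0.059 ] X 8.26 V 37.28 jaw -0.9277 sd [0. 0. 0.] g 0.086
F outlet x,y,z 5.07 -1.2 -0.49 T [ 1.313 -0.163  0.365] sdF [0.419 0.497 0.261 0.019 0.023 0.043] tilt [ 0.001 -1.    -0.001]
tool mm [ 0.84  0.   -0.54]
```

play_rows --translation '[[0,0,0],[0,0,0],[0,0,0],[0,0,0],[0,0,0],[0,0,0],[0,0,0],[0,0,0],[0,0,0],[0,0,0]]' --turn '[[0,0.02,0],[0,0.02,0],[0,0,0],[0,0,0],[0,0,0],[0,0,0],[0,0,0],[0,0,0],[0,0,0],[0,0,0]]' --fingers '[-1,-1,-1,-1,-1,-1,-1,-1,-1,-1]'

```text
time: 27.32
position: [0.4892, -0.0928, 0.0589]
tool_rot: [-0.585, 1.879, -1.877]
ft_force: [-0.2, 5.0, -0.7]
grip_width: 0.086
```

```bash
python3 -c "
from h import *
rep(9);tv(0,1)"
```

```text
t 27.7167 tcp [ 0.4892 -0.0928  0.059 ] X 8.29 V 37.33 jaw -0.9676 sd [0. 0. 0.] g 0.085
F outlet x,y,z 4.79 -1.07 -0.08 T [ 1.297 -0.141  0.405] sdF [0.592 0.483 0.5   0.032 0.016 0.017] tilt [ 0.001 -1.    -0.001]
tool mm [ 0.86  0.   -0.5 ]
```

play_rows --translation '[[0,0,0],[0,0,0],[0,0,0],[0,0,0],[0,0,0],[0,0,0],[0,0,0],[0,0,0],[0,0,0],[0,0,0]]' --turn '[[0,0,0],[0,0,0],[0,0,0],[0,0,0],[0,0,0],[0,0,0],[0,0,0],[0,0,0],[0,0,0],[0,0,0]]' --fingers '[-0.6,-0.4,-0.4,-0.4,-0.4,-0.4,-0.4,-0.4,-0.4,-0.4]'

```text
time: 28.55
position: [0.4897, -0.0935, 0.0592]
tool_rot: [-0.583, 1.878, -1.878]
ft_force: [0.1, 0.3, -0.5]
grip_width: 0.297
```

```bash
python3 -c "
from h import *
rep(5)
im=ctrl.get_image('side');crop(im,220,150,130,100,6,'pics/s7c.png',1.7)
im=ctrl.get_image('wrist');cv2.imwrite('pics/w7.png',im)
"
```

```text
t 28.75 tcp [ 0.4897 -0.0935  0.0591] X 7.59 V 36.88 jaw -0.9689 sd [0. 0. 0.] g 0.298
F outlet x,y,z 0.39 -0.07 -0.03 T [ 0.005 -0.034 -0.007] sdF [0.262 0.333 0.357 0.024 0.033 0.01 ] tilt [ 0. -1.  0.]
```

View pics/s7c.png

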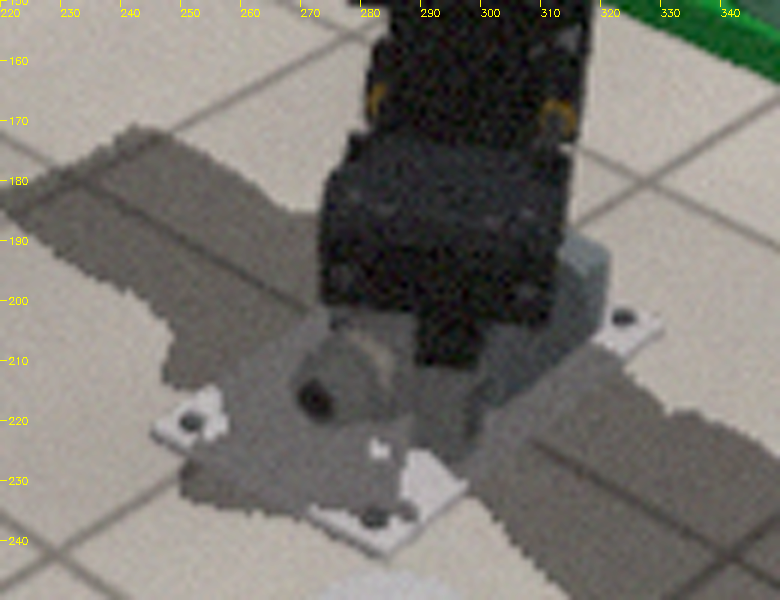

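View pics/w7.png

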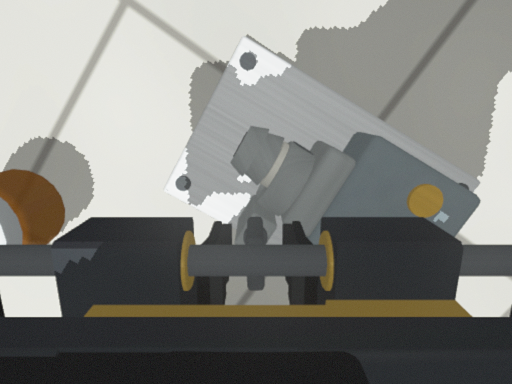

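The side view shows the band home against the flange at (285,215), with the stub end protruding at (270,217). In the wrist view the key sits centred between the open fingers and is still parallel to the pads, so it hasn't slipped. The clamp is now free and has settled, so I'll regrip and check that the torque is still there.

play_rows --translation '[[0,0,-0.3],[0,0,-0.3],[0,0,0],[0,0,0],[0,0,0],[0,0,0],[0,0,0],[0,0,0],[0,0,0],[0,0,0]]' --turn '[[0,0,0],[0,0,0],[0,0,0],[0,0,0],[0,0,0],[0,0,0],[0,0,0],[0,0,0],[0,0,0],[0,0,0]]' --fingers '[-1,-1,-1,-1,-1,-1,-1,-1,-1,-1]'

```text
time: 29.68
position: [0.4892, -0.0925, 0.0591]
tool_rot: [-0.583, 1.878, -1.878]
ft_force: [-0.5, 1.9, -0.2]
grip_width: 0.087
```

```bash
python3 -c "
from h import *
rep(5)"
```

```text
t 29.8833 tcp [ 0.4892 -0.0926  0.0591] X 8.51 V 37.27 jaw -0.9687 sd [0. 0. 0.] g 0.087
F outlet x,y,z 2.36 0.91 1.12 T [0.631 0.203 0.323] sdF [0.614 0.532 0.761 0.048 0.024 0.022] tilt [ 0.    -1.    -0.001]
```

play_rows --translation '[[0,0,0],[0,0,0],[0,0,0],[0,0,0],[0,0,0],[0,0,0],[0,0,0],[0,0,0],[0,0,0],[0,0,0]]' --turn '[[0,0.01,0],[0,0.01,0],[0,0,0],[0,0,0],[0,0,0],[0,0,0],[0,0,0],[0,0,0],[0,0,0],[0,0,0]]' --fingers '[-1,-1,-1,-1,-1,-1,-1,-1,-1,-1]'

```text
time: 30.72
position: [0.4892, -0.0926, 0.0591]
tool_rot: [-0.566, 1.891, -1.89]
ft_force: [-1.9, 4.3, 1.9]
grip_width: 0.084
```

```bash
python3 -c "
from h import *
rep(9)"
```

```text
t 31.1167 tcp [ 0.4892 -0.0926  0.0591] X 8.45 V 37.26 jaw -0.9888 sd [0. 0. 0.] g 0.086
F outlet x,y,z 5.09 1.76 1.79 T [1.221 0.43  0.481] sdF [0.439 0.304 0.476 0.033 0.024 0.03 ] tilt [ 0. -1. -0.]
```

Torque is still well above the free-turning level, so the load did not vanish on letting go. I'll stop tightening, release and lift straight up.

play_rows --translation '[[0,0,0],[0,0,0],[0,0,0],[0,0,0],[0,0,0],[0,0,0],[0,0,0],[0,0,0],[0,0,0],[0,0,0]]' --turn '[[0,0,0],[0,0,0],[0,0,0],[0,0,0],[0,0,0],[0,0,0],[0,0,0],[0,0,0],[0,0,0],[0,0,0]]' --fingers '[-0.4,-0.4,-0.4,-0.4,-0.4,-0.4,-0.4,-0.4,-0.4,-0.4]'

```text
time: 31.95
position: [0.4894, -0.093, 0.0591]
tool_rot: [-0.566, 1.891, -1.891]
ft_force: [-0.3, -0.0, -0.4]
grip_width: 0.299
```

```bash
python3 -c "
from h import *
rep(4)
im=ctrl.get_image('wrist');crop(im,190,150,130,100,6,'pics/w8c.png',2)
"
```

```text
t 32.1 tcp [ 0.4894 -0.0929  0.0591] X 8.12 V 37.15 jaw -0.9889 sd [0. 0. 0.] g 0.299
F outlet x,y,z -0.11 0.45 -0.29 T [-0.01  -0.03  -0.003] sdF [0.231 0.278 0.297 0.014 0.035 0.019] tilt [ 0. -1.  0.]
```

View pics/w8c.png

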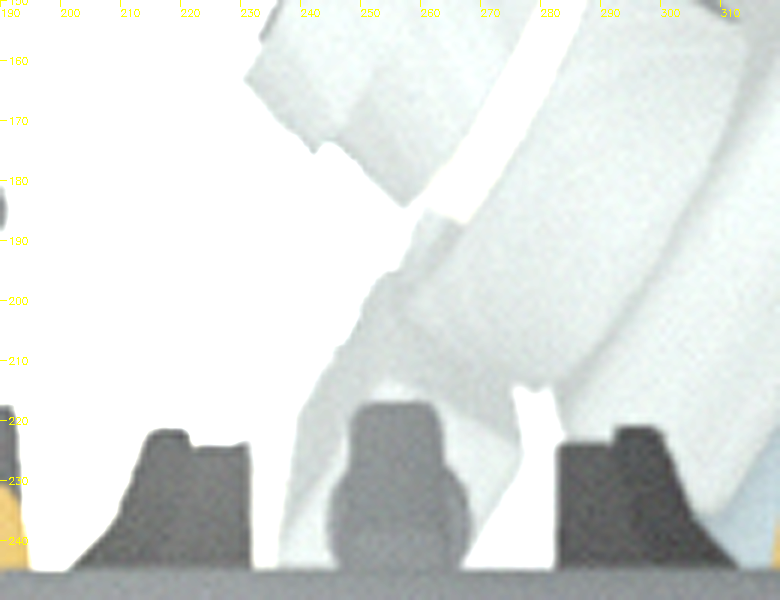

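The fingers are clear of the key on both sides. I'll lift straight up.

play_rows --translation '[[0,-4,0],[0,-10,0],[0,-15,0],[0,-20,0],[0,-25,0],[0,-25,0],[0,-15,0],[0,-5,0],[0,0,0],[0,0,0]]' --turn '[[0,0,0],[0,0,0],[0,0,0],[0,0,0],[0,0,0],[0,0,0],[0,0,0],[0,0,0],[0,0,0],[0,0,0]]' --fingers '[-0.4,-0.4,-0.4,-0.4,-0.4,-0.4,-0.4,-0.4,-0.4,-0.4]'

```text
time: 32.98
position: [0.489, -0.093, 0.1779]
tool_rot: [-0.566, 1.891, -1.891]
ft_force: [0.1, 0.8, -0.2]
grip_width: 0.299
```

play_rows --translation '[[20,0,5],[25,0,5],[25,0,5],[10,0,0],[0,0,0],[0,0,0],[0,0,0],[0,0,0],[0,0,0],[0,0,0]]' --turn '[[0,-0.1,0],[0,-0.12,0],[0,-0.12,0],[0,-0.12,0],[0,-0.12,0],[0,-0.12,0],[0,-0.12,0],[0,-0.1,0],[0,-0.08,0],[0,0,0]]' --fingers '[-0.4,-0.4,-0.4,-0.4,-0.4,-0.4,-0.4,-0.4,-0.4,-0.4]'

```text
time: 33.82
position: [0.4382, -0.1568, 0.1765]
tool_rot: [-1.216, 1.202, -1.197]
ft_force: [-0.3, 0.5, -0.1]
grip_width: 0.302
```

```bash
python3 -c "
from h import *
s,R=st();print(s['position'],s['time'])
W=ctrl.camera_info('wrist');im=ctrl.get_image('wrist');np.savez('w9.npz',rot=R,pos=s['position'],**W);cv2.imwrite('pics/w9.png',im)
im=ctrl.get_image('side');crop(im,220,150,130,100,6,'pics/s9c.png',1.6)
im=ctrl.get_image('top');cv2.imwrite('pics/t9.png',im)
"
```

```text
[ 0.43824208 -0.15681809  0.17650388] 33.8167
```

View pics/w9.png

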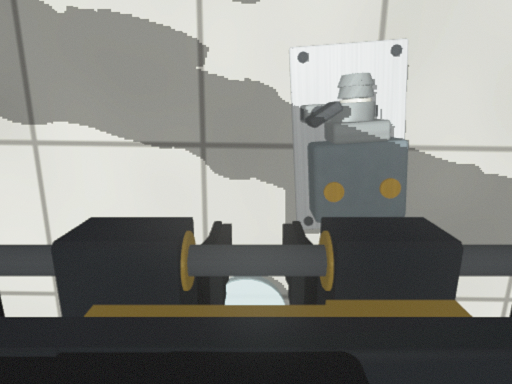

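View pics/s9c.png

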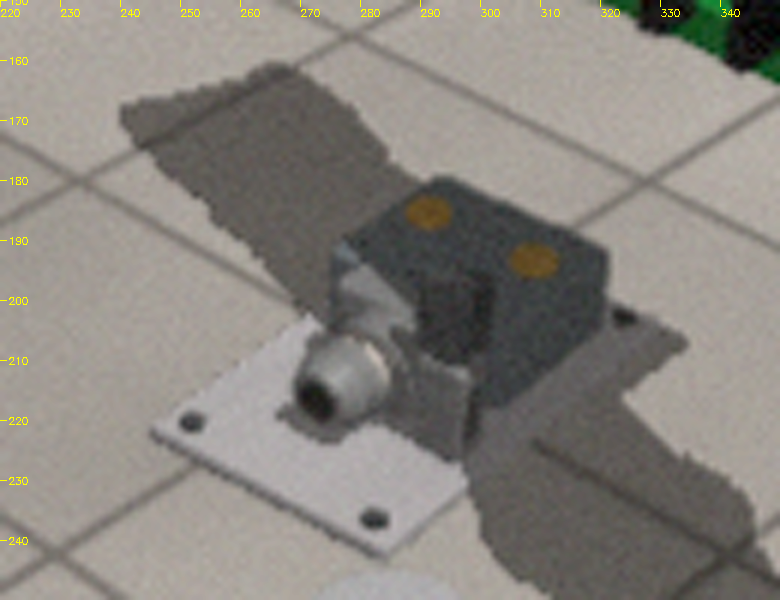

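View pics/t9.png

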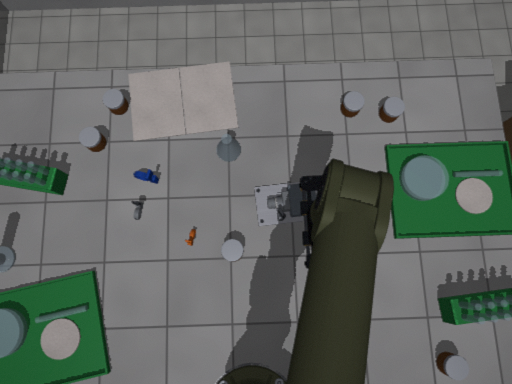

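```bash
python3 -c "
from h import *
crop(cv2.imread('pics/w9.png'),285,60,130,100,6,'pics/w9c.png',1.2)"
```

```text
(no output)
```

View pics/w9c.png

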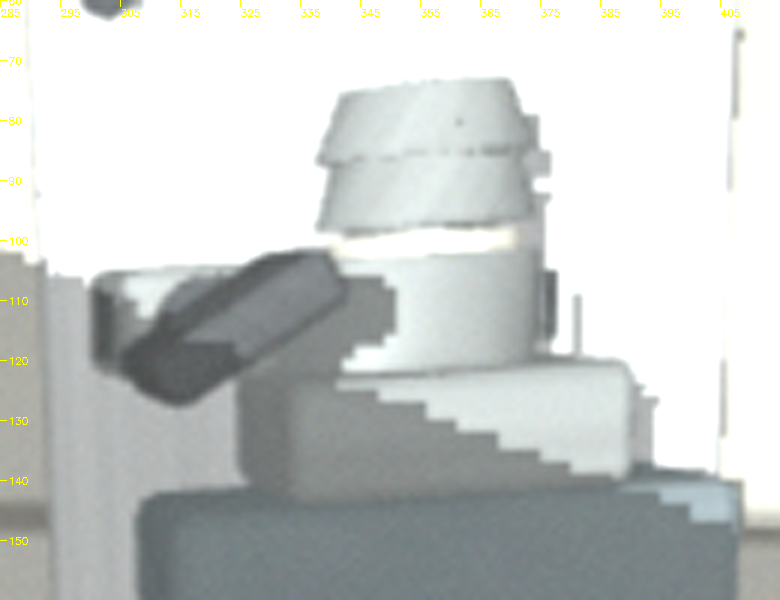

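The enlarged view shows the band flush and square against the flange (its rear edge runs parallel to the flange edge at about row 121). A thin strip of sleeve shows at row 100, and the hand is off. I'm handing in.

```bash
python3 -c "
from bench import ctrl
print(ctrl.close_job())"
```

```text
the job is handed in; nothing more can be done
None
```

I slid the larger grey clamp over the stub until the band touched the flange (about 5 N). I then turned the key about 1.02 rad clockwise, let go, lifted clear and handed the job in at about 34 s. No verdict is reported.

**Last checks that agreed:** The pictures show the clamp standing on the base plate, with the band flush and square on the flange. The fingers are well clear. Flask and jar look unmoved; I did not see the dish clearly in the last pictures.

**Check that disagreed:** The shoe force is not settled.
- **Turning angle:** the stated 0.8 N per 0.01 rad, counted from where the band began to tighten, gives about 12 to 17 N. That is within snug.
- **Torque before letting go:** it rose 0.14 N m over the free-turning level, which means about 17 N at the stated 0.008 N m per newton.
- **Torque after regripping:** I let go once, regripped and turned a last 0.02 rad. The rise then read 0.22 N m, which means about 27 N. That is above the snug range but below the 32 N crush limit. I stopped there because the angle could not explain so large a jump.
- **Rest readings:** I took these readings at rest, where your note says only half the rise shows. Taken that way they would mean over 32 N, which the turning angle contradicts. I relied on the angle.

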